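Move the shelf spotlight one hole along

TASK

The spotlight in front of the tea shelf has to move one hole along its rail, towards the brown tea bowl. First turn its table dimmer fully anticlockwise to the off stop; then pull up the lock plunger's knob, slide the light to the next hole on the tea bowl's side, and let the pin go fully home there. Finish still gripping the plunger's knob with the pin home, so that I can do up the clamp screw, and leave the tea things undisturbed.

Things in the scene. Friction and masses are not known exactly. Their poses are not given: they have to be found in the camera images.
- rail: Fixed light rail standing on the counter in front of the shelf: a level aluminium square tube 25 x 25 mm, 420 mm long, its top face 45 mm above the counter, with a row of round holes 40 mm apart in the top face and a dark steel foot at each end. Origin on the counter under the middle of the tube; y axis along the tube (roughly the robot's left), x axis points across it to the shelf, z up. The robot side of it is free.
- sleeve (a joint): Position (m) along the rail of the sliding section: an aluminium sleeve 33 mm wide, 170 mm long, its top 47.5 mm above the counter, that slides over the rail and carries the spotlight and the lock plunger. 0 at the start, with the pin in a hole; it grows towards the rail's +y. The next holes are at +0.040 and -0.040; end stops at +-0.085. Locked while the pin is in a hole (about 1 mm of play); once the pin is out it slides against about 2 N of friction.
- lock (a joint): How far the spring-loaded lock plunger is pulled up (m): 0 = pin fully home in a hole, about 0.009 = pin tip resting on the rail's top between holes, 0.016 = fully pulled. The spring pushes it down with 6 N at 0 and 9 N fully pulled. It moves straight up relative to the sleeve; the pin is 8 mm thick with a round tip, in 10.5 mm holes, and drops in by itself when released over one.
- lock_knob: The plunger's black round knob, 24 mm in diameter and 25 mm high, standing upright over the sleeve. Origin at the middle of its height (76 mm above the counter when the pin is home), axes parallel to the rail's. It stands at the end of the sleeve towards the rail's -y: 60 mm from the sleeve's middle and 120 mm from the spotlight. Below it, down to the sleeve's top, there is only a slim steel barrel 15 mm thick.
- lamp (a point): Middle of the spotlight's head, a dark cylinder 43 mm in diameter and 60 mm long on a thin stem, 118 mm above the counter (top at about 145 mm), on the sleeve at the end towards the rail's +y. It aims along the rail's +x, at the shelf.
- dimmer (a joint): Angle (rad) of the dimmer's knob: 0 = off stop, fully anticlockwise seen from above; it grows clockwise. Stays where it is left (friction 0.05 N m). At the start the lamp is on, 0.6 to 1.3 rad from off.
- dimmer_grip (a point): Point on the axis of the dimmer's knob at the height to grip, 56.5 mm above the counter. The dimmer is a fixed white box 85 x 85 mm whose top is 29 mm above the counter, to the left or the right of the rail; its black knob is an upright bar 46 mm long, 14 mm wide, from 32.5 to 59.5 mm above the counter (over a flat 48 mm skirt). This frame turns with the knob: its x axis lies along the bar, its y axis across it (the way to pinch it), z up.
- bowl: Loose brown tea bowl, 120 mm in diameter, 75 mm high, at the left or the right end of the shelf. Origin at the centre of its underside, on the shelf's top 119.5 mm above the counter. Shows which way the light has to move. Not to be disturbed.
- caddy: Loose lidded steel tea caddy, 68 mm in diameter, 77 mm high, at the other end of the shelf. Origin at the centre of its underside. Not to be disturbed.
- whisk: Loose bamboo whisk standing upside down on its white porcelain holder, together 64 mm in diameter, 114 mm high, in the middle of the shelf. Origin at the centre of its underside. Not to be disturbed.
- scoop: Loose thin bamboo scoop 180 mm long, lying 16 mm above the counter on a white ceramic rest, on the other side of the rail from the dimmer. Origin at the middle of its underside, x axis along it. Not to be disturbed.
- shelf: The fixed shelf: two long hinoki boxes stacked, with a top board 180 x 470 mm, 119.5 mm high, parallel to the rail and about 220 mm beyond it (centre to centre). Origin at the centre of its underside on the counter.
Mind the look-alikes: they are no part of the job. Of the things like the part that bears dimmer, leave any that is blue; of the rest the smaller one is meant.

How it is judged:
On the way, in this order (a step that is already met when the one before it is completed fails the run):
1. the dimmer is turned fully anticlockwise, to its off stop, with the light still locked in its first hole (value of joint dimmer below 0.08 rad and value of joint sleeve between -0.006 and 0.006 m and value of joint lock below 0.003 m), for 0.1 s.
2. the fingers pull the lock plunger up until its pin is out of the hole (value of joint lock above 0.0075 m and contact force between the fingers and lock_knob above 1 N), for 0.05 s.
3. the light is at the next hole on the tea bowl's side and the pin has gone home in it (value of joint lock below 0.002 m and ((y of bowl in the frame of rail above 0 m and value of joint sleeve between 0.036 and 0.044 m) or (y of bowl in the frame of rail below 0 m and value of joint sleeve between -0.044 and -0.036 m))), for 0.2 s.
At the end, for the whole second after the job is handed in: The light rests at the next hole on the tea bowl's side (within 4 mm of 40 mm from its start), pin home (plunger under 2 mm up), dimmer within 0.08 rad of its off stop, and the knob still gripped between the fingers (over 3 N; grasp point within 28 mm of its centre) (all of step 3 and value of joint dimmer below 0.08 rad and velocity of joint sleeve between -0.01 and 0.01 m/s and contact force between the fingers and lock_knob above 3 N and distance between the grasp point and lock_knob below 0.028 m); the arm keeps its last pose, push and grip.
It fails at once if the light is unlocked or moved before the dimmer is off (value of joint dimmer above 0.15 rad and (value of joint lock above 0.006 m or value of joint sleeve above 0.01 m or value of joint sleeve below -0.01 m)).
It fails at once if the bowl, caddy, whisk or scoop is pushed more than 15 mm or tipped (distance of any of bowl, caddy, whisk, scoop from where it was at the start of the episode above 0.015 m or angle between any of bowl, caddy, whisk's own z axis and vertical above 0.4 rad).
It also fails if it takes over 48 s, if anything falls off the work surface, if the arm or the gripper's body presses on something with over 40 N, if the wrist force passes 120 N, or if a joint passes its speed limit or range.

ROBOT

A 7-joint arm with a two-finger parallel gripper is mounted at the origin on the work surface. World frame = base frame: x ahead of the robot, y to its left, z up, the work surface at z = 0. Lengths are in m, angles in rad, forces in N, time in s.
With the tool pointing down it reaches from about 0.425 to 0.95 m from the base axis. Payload 4.7 kg.
Tool frame: the origin (TCP) lies between the finger pads; the fingertips stand 22 mm ahead of it and the grasp point (between the pads) lies 3 mm ahead of it; z points along the fingers, y is the line along which they close (so a half turn about z gives the same grasp; the last joint's range is limited). The gripper opens to 85 mm and grips with 20 to 120 N. Pads are 22 mm wide; open, the fingers measure 114 mm over their backs; the gripper's body (76 mm by 85 mm) begins 54 mm behind the grasp point. The pads swing forward as they close: fully open they stand 13 mm farther back than shut.
Start: joints at [1.224, 0.469, -0.049, 1.532, 0.024, 1.141, -0.082], TCP at [0.211, -0.641, 0.253] pointing down, gripper open.
Joint ranges: [-2.59, 2.59], [-0.33, 1.99], [-1.39, 1.29], [0.1, 2.45], [-1.04, 4.18], [0.21, 1.99], [-2.66, 2.66]. Speed limits (rad/s): [2.57, 2.57, 3.14, 3.14, 3.14, 3.14, 3.14].

INTERFACE

Orientations are given as a rotation vector (axis times angle).
In Python, from station import r, eyes, finish_job gives the robot as it stands. Calls block until the motion is done:
- r.move_pose(position, orientation): joint-space move of the TCP to a pose.
- r.move_linear(position, orientation=None, feed=0.15): straight line of the TCP; orientation=None keeps the orientation; feed is the mean speed in m/s.
- r.goto_joints(angles): joint-space move.
- r.gripper_open() and r.gripper_close(newtons=None): open the fingers fully, or close them until they stop; newtons is the grip in N (None keeps the last).
- r.wait(seconds).
- r.solve_ik(position, orientation): joint angles nearest the present ones, or None.
- r.read_state(): the state.
- eyes.capture(name): name is "scene" or "top"; returns (picture, depth): 480x640x3 uint8, red, green, blue; 480x640 float32, m along the optical axis (not along the pixel's ray), 0 where there is no reading.
- eyes.get_calibration(name): a dict with "vfov" (degrees; the focal length in pixels is half the picture's height over the tangent of half this angle, whatever the lens; pixels are square), "cx", "cy" (the principal point, pixels), "R" (3x3) and "t" (3): a world point X has camera coordinates R X + t. Camera axes: x right, y down, z forward; pixel columns grow to the right and rows downward; lengths in m; the calibration is good to about 2 mm. A picture is of the moment at which its call begins. get_calibration takes no time and is no camera call.
A pose or a line that the arm cannot do raises r.PlanningError and nothing moves.
- finish_job(): hands the job in; it is judged then, once.
The state is a dict: "time": time; "q": joint angles; "qvel": joint speeds; "effort": joint torques, N m; "ee_pos": TCP position; "ee_rot": TCP orientation; "contact_force": force on the tool from outside, world axes, zero at the start; "torque": the same for the moment, N m; "grip_width": finger opening in m; "grip_force": force on a finger pad.
Only numpy, scipy, OpenCV 4.12 (cv2) and the standard library are available. Lean on these libraries where they do the work, as an engineer would, in place of code of your own. Each camera call takes 0.05 s, during which the arm holds its last target. There are 200 camera calls.

## Working session

There is one attempt and no reset: what is moved stays moved. The work goes in short steps, each a Python script; the robot and the scene stay as the last script left them, time stands still between calls to the robot, and variables do not carry over. Pictures are saved under pics/ and viewed, at most 10 in all, crops included, and the job is handed in when it is done.

```bash
mkdir -p pics; ls; python3 - <<'E'
from station import r,eyes
import cv2,numpy as np
for n in ("scene","top"):
    p,d=eyes.capture(n); cv2.imwrite(f"pics/{n}0.png",p[:,:,::-1]); np.savez(f"{n}0.npz",p=p,d=d)
    c=eyes.get_calibration(n); print(n,c, (d>0).mean())
print(r.read_state())
E
```

```text
pics
scene {'vfov': 56.18694919520096, 'cx': 321.9719718182333, 'cy': 244.4086466769915, 'R': array([[ 3.66391865e-01,  9.30460634e-01, -1.03372386e-04],
       [ 7.41716713e-01, -2.92136358e-01, -6.03748844e-01],
       [-5.61794731e-01,  2.21131992e-01, -7.97174587e-01]]), 't': array([-0.29617084, -0.31489554,  1.63796966])} 0.9962858072916667
top {'vfov': 56.12865490163923, 'cx': 320.59926365663625, 'cy': 243.26411740288276, 'R': array([[-0.02809959, -0.99959422,  0.00466948],
       [-0.99422998,  0.02746441, -0.10369399],
       [ 0.10352367, -0.0075563 , -0.99459829]]), 't': array([0.10594849, 0.56158971, 1.09411267])} 0.9958561197916667
{'time': 0.1, 'q': array([ 1.22415143,  0.46938574, -0.04859648,  1.53359302,  0.02409964,
        1.14099798, -0.08227801]), 'qvel': array([-0.00028382, -0.00084617,  0.00050042, -0.00084555, -0.0010544 ,
        0.00066831,  0.00123017]), 'effort': array([ 9.43784944e-04, -5.11514533e+01, -4.69595043e-02, -2.38389820e+01,
        1.08180090e-02,  4.35935624e-03, -6.07954860e-06]), 'ee_pos': array([ 0.2107474 , -0.6407364 ,  0.25234165]), 'ee_rot': array([-3.10027248e+00, -4.96817858e-01,  5.42735932e-04]), 'contact_force': array([-0.01533865, -0.41531012, -0.44339895]), 'torque': array([-0.02386555,  0.02663957,  0.02351791]), 'grip_force': 0.0, 'grip_width': 0.08568709399401417}
```

View pics/scene0.png

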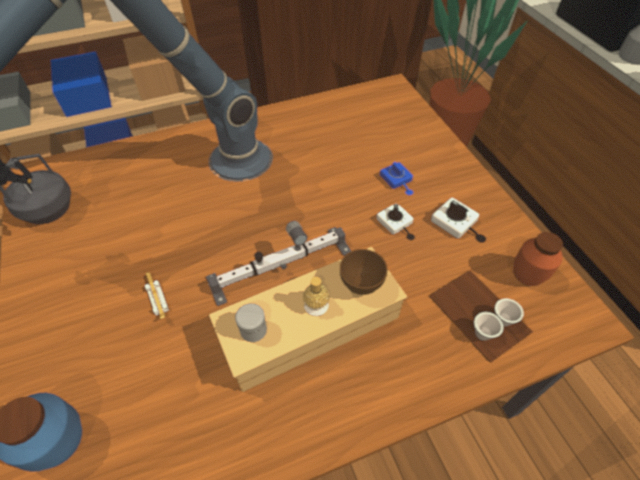

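View pics/top0.png

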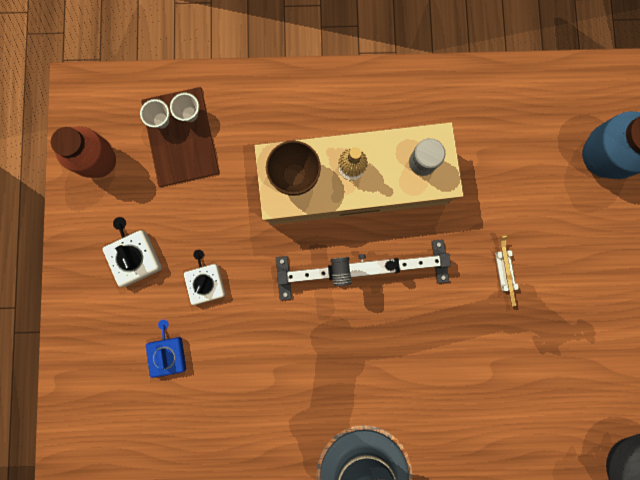

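The bowl is at the rail's +y (left) end, at top px (293,167) and scene px (363,272). The dimmer meant is the smaller white one, at top px (203,285) and scene px (395,217). The lock knob is at top px (392,265) and scene px (260,258). The scoop is on the right, at (507,270).

```bash
cat > h.py <<'E'
import numpy as np,cv2
from station import r,eyes
def cloud(n,d):
    c=eyes.get_calibration(n); f=240/np.tan(np.radians(c["vfov"])/2)
    v,u=np.mgrid[:480,:640]
    P=np.stack([(u-c["cx"])/f*d,(v-c["cy"])/f*d,d],-1)
    return (P-c["t"])@c["R"]
def ray(n,u,v,z):
    c=eyes.get_calibration(n); f=240/np.tan(np.radians(c["vfov"])/2)
    o=-c["R"].T@c["t"]; w=c["R"].T@np.array([(u-c["cx"])/f,(v-c["cy"])/f,1]); return o+w*(z-o[2])/w[2]
def proj(n,X):
    c=eyes.get_calibration(n); f=240/np.tan(np.radians(c["vfov"])/2); p=c["R"]@np.array(X)+c["t"]; return p[:2]/p[2]*f+[c["cx"],c["cy"]]
E
python3 - <<'E'
from h import *
out=[]
for n,boxes in (("top",[(165,245,76,80),(355,235,76,60)]),("scene",[(365,185,60,60),(225,225,76,60)])):
    z=np.load(f"{n}0.npz");p,d=z["p"],z["d"];W=cloud(n,d);g=p.max(-1)
    for name,(x,y,w,h) in zip(("dimmer","knob"),boxes):
        S=np.s_[y:y+h,x:x+w]; P=W[S];dark=g[S]<70
        print(n,name,"z pct dark",np.percentile(P[dark][:,2],[5,50,90,98]).round(4))
        lo=.052 if name=="dimmer" else .075
        m=dark&(P[...,2]>lo)&(P[...,2]<.11); k,l,s,c=cv2.connectedComponentsWithStats(m.astype(np.uint8))
        for i in range(1,k):
            if s[i,4]>8:
                q=P[l==i]; print("  comp",c[i]+[x,y],s[i],"mean",q.mean(0).round(4),"med z",np.median(q[:,2]).round(4), "rect",cv2.minAreaRect((q[:,:2]*1000).astype(np.float32)))
        # all tall points in dimmer
        im=cv2.resize(p[S][:,:,::-1],None,fx=5,fy=5,interpolation=cv2.INTER_CUBIC); out.append(cv2.resize(im,(400,300)))
cv2.imwrite("pics/crops.png",np.vstack([np.hstack(out[:2]),np.hstack(out[2:])]))
E
```

```text
top dimmer z pct dark [0.0006 0.0326 0.0599 0.0625]
  comp [200.56701031 282.91752577] [30 30 12 19 97] mean [0.4734 0.3815 0.0588] med z 0.0591 rect ((471.86572265625, 383.0363464355469), (14.542226791381836, 42.8353385925293), 65.98873138427734)
top knob z pct dark [0.0408 0.0514 0.0898 0.0916]
  comp [390.32894737 265.14473684] [30 26 11  9 76] mean [ 0.5019 -0.0718  0.0879] med z 0.0879 rect ((502.25933837890625, -71.51513671875), (23.555776596069336, 19.00628662109375), 88.51447296142578)
scene dimmer z pct dark [0.0015 0.0357 0.0591 0.0625]
  comp [395.80645161 212.64516129] [29 23  5  9 31] mean [0.486  0.3742 0.0584] med z 0.0585 rect ((483.8090515136719, 375.5365905761719), (13.170448303222656, 26.757186889648438), 66.32689666748047)
scene knob z pct dark [0.0369 0.0845 0.089  0.0917]
  comp [258.39473684 256.23684211] [31 28  6  8 38] mean [ 0.5099 -0.0749  0.086 ] med z 0.087 rect ((507.5732116699219, -73.96129608154297), (14.490652084350586, 20.852699279785156), 73.89620971679688)
```

View pics/crops.png

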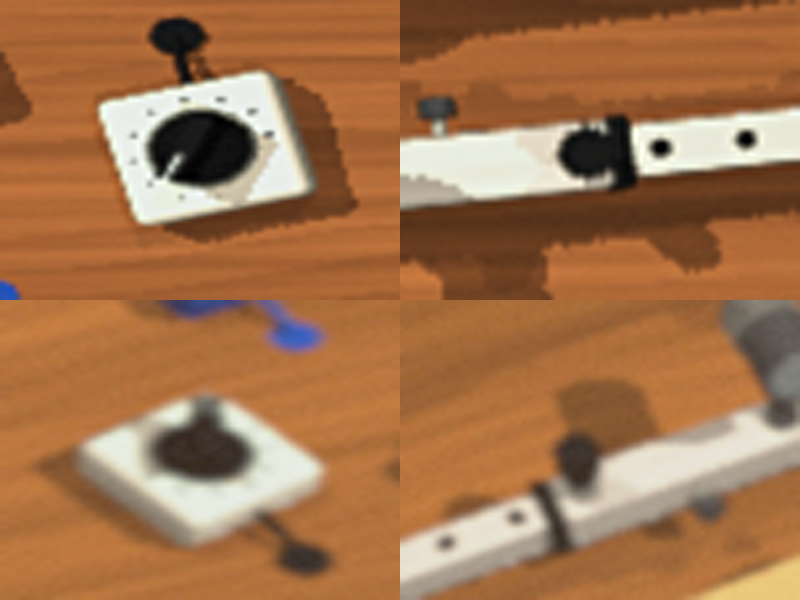

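The crops show the dimmer bar at top px (203,285), running from lower left to upper right, with its white pointer at the lower left. The lock knob is at top px (390,265), beside the dark sleeve end band at px (397,265). I'll refine these with height masks and set up a two-view check.

```bash
cat >> h.py <<'E'
def blob(n,p,d,near,rad,zlo,zhi,mask=None):
    W=cloud(n,d); m=(np.linalg.norm(W[...,:2]-near,axis=-1)<rad)&(W[...,2]>zlo)&(W[...,2]<zhi)
    if mask is not None: m&=mask
    q=W[m]; v,u=np.nonzero(m); return q,u,v
def axis(q):
    c=q[:,:2].mean(0); w,V=np.linalg.eigh(np.cov((q[:,:2]-c).T)); return c,np.arctan2(V[1,1],V[0,1])%np.pi,np.sqrt(w*12)
E
python3 - <<'E'
from h import *
D={n:np.load(f"{n}0.npz") for n in("top","scene")}
def tri(a,b):
    A=[];B=[]
    for n,(u,v) in (("top",a),("scene",b)):
        z0=ray(n,u,v,0);z1=ray(n,u,v,.2);w=(z1-z0)/np.linalg.norm(z1-z0);M=np.eye(3)-np.outer(w,w);A.append(M);B.append(M@z0)
    return np.linalg.solve(sum(A),sum(B))
for name,near,rad,z in(("bar",(.472,.383),.035,(.0555,.066)),("knob",(.502,-.0715),.025,(.083,.096)),("box",(.472,.383),.07,(.024,.033)),("lamp",(.51,.05),.05,(.12,.16)),
   ("bowlrim",(.70,.15),.09,(.185,.21))):
    c={}
    for n in D:
        q,u,v=blob(n,D[n]["p"],D[n]["d"],near,rad,*z)
        if len(q)<5: print(name,n,"none");continue
        a=axis(q); c[n]=(u.mean(),v.mean()); ext=cv2.minAreaRect((q[:,:2]*1000).astype(np.float32))
        print(name,n,len(q),"c",a[0].round(4),"ang",a[1].round(3),"size",a[2].round(4),"z",np.median(q[:,2]).round(4),"rect",np.round(ext[0],1),np.round(ext[1],1))
    if len(c)==2: print("   tri",tri(c["top"],c["scene"]).round(4))
p=D["top"]["p"];W=cloud("top",D["top"]["d"]);white=(p.min(-1)>150)&(W[...,2]>.036)&(W[...,2]<.056)&(abs(W[...,0]-.5)<.06)&(abs(W[...,1])<.25)
q=W[white];a=axis(q);print("rail",a,q[:,1].min(),q[:,1].max(),np.median(q[:,2]))
E
```

```text
bar top 102 c [0.4711 0.3833] ang 2.744 size [0.014  0.0457] z 0.0596 rect [471.  383.5] [14.5 44.7]
bar scene 44 c [0.4747 0.3787] ang 2.729 size [0.0147 0.0479] z 0.059 rect [473.1 379.5] [13.3 47.7]
   tri [0.4707 0.3834 0.0533]
knob top 83 c [ 0.502  -0.0716] ang 1.562 size [0.0213 0.022 ] z 0.0877 rect [502.4 -71.3] [23.  22.8]
knob scene 52 c [ 0.506  -0.0756] ang 0.16 size [0.0208 0.0239] z 0.0873 rect [506.1 -75.2] [22.3 23.3]
   tri [ 0.5019 -0.0738  0.0812]
box top 909 c [0.4706 0.3822] ang 1.097 size [0.0889 0.09  ] z 0.0292 rect [470.8 383.4] [84.6 84.7]
box scene 410 c [0.4803 0.3756] ang 1.087 size [0.0819 0.094 ] z 0.0288 rect [474.7 378.3] [86.6 87.7]
   tri [0.4703 0.3845 0.0142]
lamp top 460 c [0.4907 0.0479] ang 0.071 size [0.0393 0.059 ] z 0.1351 rect [490.5  47.3] [60.4 41.1]
lamp scene 276 c [0.4989 0.0412] ang 0.085 size [0.039  0.0676] z 0.1335 rect [494.  43.] [65.4 40.2]
   tri [0.4906 0.0455 0.1211]
bowlrim top 488 c [0.719  0.1481] ang 0.227 size [0.1339 0.143 ] z 0.1939 rect [714.5 146.6] [117.2 118.6]
bowlrim scene 412 c [0.7171 0.1448] ang 2.644 size [0.1289 0.149 ] z 0.1931 rect [718.  143.1] [116.6 118.4]
   tri [0.7184 0.1463 0.1922]
rail (array([ 0.49833026, -0.01869616]), np.float64(1.6493571870816528), array([0.02808931, 0.38212293])) -0.19913068409358262 0.17409566608748758 0.04601078163766681
```

```bash
cat >> h.py <<'E'
from scipy.spatial.transform import Rotation as Ro
def down(psi): return (Ro.from_euler('z',psi)*Ro.from_euler('x',np.pi)).as_rotvec()
DIM=np.array([.4717,.3825]); BAR=2.740-np.pi; KN=np.array([.503,-.0725]); YAW=.079
ry=np.array([-np.sin(YAW),np.cos(YAW)])
def st(tag=""):
    s=r.read_state(); print(tag,"t%.2f"%s["time"],"p",s["ee_pos"].round(4),"F",s["contact_force"].round(1),"T",s["torque"].round(2),"w%.4f gf%.1f"%(s["grip_width"],s["grip_force"]),"q7 %.2f"%s["q"][6]); return s
E
python3 - <<'E'
from h import *
for nm,p,z,ps in(("dim",DIM,.0605,[BAR+k*np.pi+e for k in(0,1,-1) for e in(0,.7,1.4)]),("kn",KN,.079,[YAW+np.pi/2,YAW-np.pi/2,YAW,YAW+np.pi])):
    for a in ps:
        q=r.solve_ik([*p,z],down(a)); print(nm,round(a,2),None if q is None else np.round(q,2))
E
```

```text
dim -0.4 [-1.13  0.64  0.53  1.88 -0.46  0.74 -2.32]
dim 0.3 [-0.16  0.75 -0.85  1.82  0.71  0.9  -2.61]
dim 1.0 [-0.28  0.68 -0.65  1.83  0.55  0.82 -1.79]
dim 2.74 [-0.22  0.72 -0.76  1.83  0.64  0.86 -0.12]
dim 3.44 [-0.16  0.76 -0.85  1.82  0.72  0.91  0.52]
dim 4.14 [ 0.01  0.95 -1.19  1.81  0.99  1.12  1.03]
dim -3.54 [-0.22  0.72 -0.76  1.83  0.64  0.86 -0.12]
dim -2.84 [-0.16  0.76 -0.85  1.82  0.72  0.91  0.52]
dim -2.14 [ 0.01  0.95 -1.19  1.81  0.99  1.12  1.03]
kn 1.65 [ 0.5   0.5  -0.56  2.06  0.4   0.7  -0.24]
kn -1.49 [-0.73  0.72  1.11  2.12 -0.88  0.87 -2.14]
kn 0.08 [ 0.31  0.45 -0.31  2.07  0.22  0.65 -1.64]
kn 3.22 [ 0.63  0.54 -0.73  2.05  0.53  0.74  1.22]
```

```bash
python3 - <<'E'
from h import *
a=BAR+np.pi
r.move_pose([.42,-.25,.34],down(1.6)); st("via")
r.move_pose([*DIM,.20],down(a)); st("above")
r.move_linear([*DIM,.062],feed=.12); st("down")
r.gripper_close(25); st("closed")
for n in("scene","top"):
    p,d=eyes.capture(n); cv2.imwrite(f"pics/{n}1.png",p[:,:,::-1])
c=cv2.imread("pics/scene1.png")[150:270,330:490]; cv2.imwrite("pics/s1c.png",cv2.resize(c,(800,600),interpolation=cv2.INTER_CUBIC))
E
```

```text
via t1.76 p [ 0.4194 -0.2517  0.3396] F [ 0.3 -0.3 -0.5] T [-0.01  0.04  0.01] w0.0853 gf0.0 q7 0.42
above t4.08 p [0.4728 0.3813 0.2   ] F [ 0.8  0.4 -0.3] T [ 0.02 -0.02 -0.  ] w0.0853 gf0.0 q7 -0.10
down t5.38 p [0.4721 0.383  0.0628] F [ 0.8 -0.4 -0.3] T [-0.01  0.01  0.07] w0.0853 gf0.0 q7 -0.23
closed t6.03 p [0.472  0.3829 0.0622] F [0.8 1.4 0.2] T [ 0.2  -0.12  0.01] w0.0133 gf30.1 q7 -0.23
```

View pics/s1c.png

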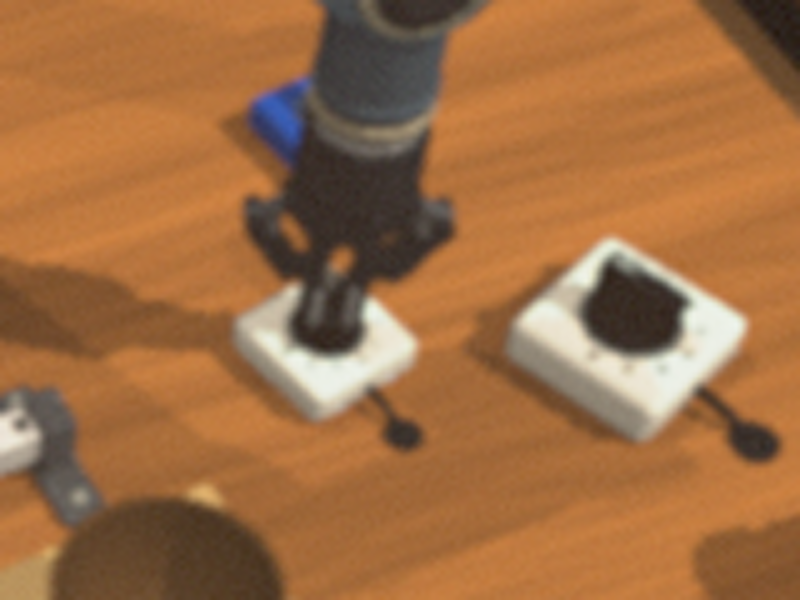

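The fingers are closed on the smaller white dimmer's bar, at crop px (330,300), with a width of 13 mm against the nominal 14. Next I'll turn it anticlockwise in steps, watching the torque.

```bash
python3 - <<'E'
from h import *
a=BAR+np.pi; p0=[*DIM,.0615]
ang=0
for i in range(16):
    ang+=.15 if ang<.55 else .08
    r.move_pose(p0,down(a+ang)); s=st("%.2f"%ang)
    if abs(s["torque"][2])>.4 and ang>.5: break
E
```

```text
0.15 t6.38 p [0.4719 0.3829 0.0622] F [-0.3  0.3  4.8] T [0.   0.   0.06] w0.0133 gf30.6 q7 -0.10
0.30 t6.63 p [0.472  0.3829 0.0622] F [0.3 0.2 4.9] T [-0.03 -0.1   0.04] w0.0136 gf30.7 q7 0.04
0.45 t6.89 p [0.4719 0.3829 0.0622] F [-0.1  0.6  4.9] T [-0.03 -0.03  0.05] w0.0134 gf30.7 q7 0.17
0.60 t7.15 p [0.472  0.3829 0.0622] F [0.2 0.1 4.9] T [-0.02 -0.02  0.04] w0.0131 gf30.8 q7 0.30
0.68 t7.40 p [0.472  0.3829 0.0622] F [-0.4 -0.3  4.5] T [-0.03  0.   -0.82] w0.0134 gf36.3 q7 0.37
```

```bash
python3 - <<'E'
from h import *
r.gripper_open(); r.move_linear([*DIM,.15],feed=.25); st("up")
r.move_pose([.45,.08,.26],down(1.9)); r.move_pose([*KN,.20],down(YAW+np.pi/2)); st("overknob")
for n in("scene","top"):
    p,d=eyes.capture(n); cv2.imwrite(f"pics/{n}2.png",p[:,:,::-1])
    q,u,v=blob(n,p,d,DIM,.035,.0555,.066); print(n,axis(q),len(q))
a=cv2.imread("pics/top2.png")[245:325,150:256]; b=cv2.imread("pics/scene2.png")[200:300,200:334]
cv2.imwrite("pics/c2.png",np.hstack([cv2.resize(x,(400,300),interpolation=cv2.INTER_CUBIC) for x in(a,b)]))
E
```

```text
up t8.59 p [0.4719 0.3825 0.1508] F [ 0.2 -0.1  0.5] T [-0.02  0.01 -0.01] w0.0855 gf0.0 q7 0.45
overknob t10.54 p [ 0.5032 -0.0706  0.2   ] F [ 0.2 -0.4  0.8] T [ 0.07  0.02 -0.  ] w0.0854 gf0.0 q7 -0.25
scene (array([0.47493062, 0.378794  ]), np.float64(0.21238063067936785), array([0.0140977 , 0.04744248])) 48
top (array([0.47068516, 0.38275591]), np.float64(0.25232640503470805), array([0.01382113, 0.04485401])) 109
```

View pics/c2.png

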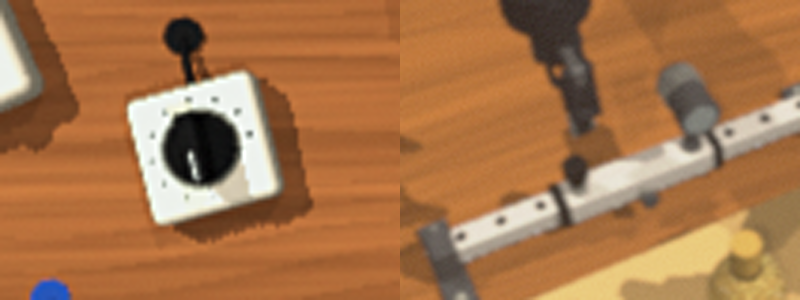

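The dimmer bar has turned about 0.65 rad onto its stop: the torque jumped to −0.82 N m, and its pointer is now at the bottom of the dial. In the right crop (scene view) the gripper hangs over the lock knob, at px (575,170). Next is the knob grasp.

```bash
python3 - <<'E'
from h import *
r.move_linear([*KN,.20],feed=.1)
r.move_linear([*KN,.079],feed=.12); st("down")
r.gripper_close(45); s=st("closed")
p,d=eyes.capture("scene"); cv2.imwrite("pics/c3.png",cv2.resize(p[190:310,190:350,::-1],(800,600),interpolation=cv2.INTER_CUBIC))
E
```

```text
down t12.05 p [ 0.5036 -0.0724  0.0796] F [ 0.  -0.1 -0.2] T [ 0.01  0.03 -0.01] w0.0853 gf0.0 q7 -0.42
closed t12.64 p [ 0.5033 -0.0725  0.0793] F [-1.3 -0.6  3.2] T [-0.06  0.1   0.04] w0.0229 gf44.1 q7 -0.42
```

View pics/c3.png

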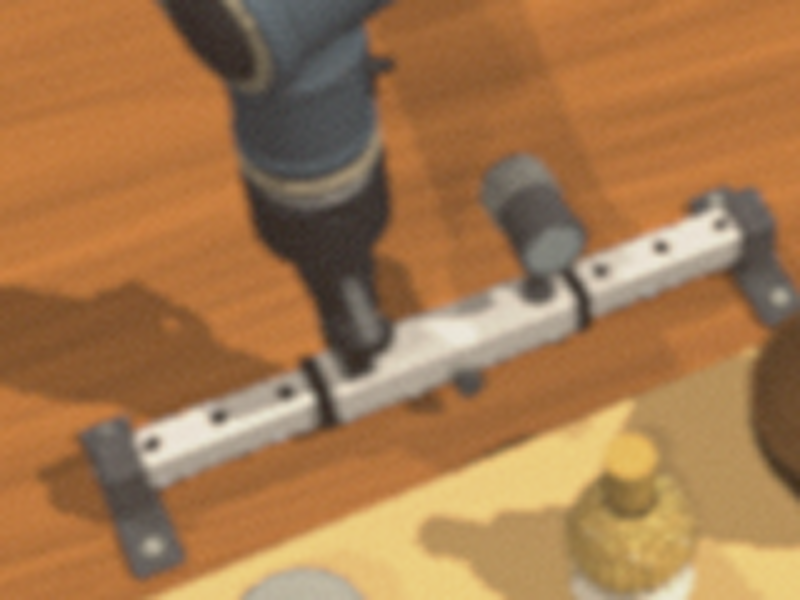

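The fingers are on the lock knob at crop px (355,340), with a width of 23 mm against the 24 mm knob. Now lift, slide and lower.

```bash
python3 - <<'E'
from h import *
import sys
b=np.r_[KN,.079]
r.move_linear(b+[0,0,.0125],feed=.03); r.wait(.2); s=st("lift")
if s["contact_force"][2]>-4.5: print("no spring load"); sys.exit()
r.move_linear(b+[*(ry*.02),.0125],feed=.04); st("slide20")
r.move_linear(b+[*(ry*.04),.0125],feed=.04); r.wait(.3); st("slide40")
r.move_linear(b+[*(ry*.04),.006],feed=.02); st("mid")
r.move_linear(b+[*(ry*.04),.0],feed=.02); r.wait(.3); st("low")
for n in("scene","top"):
    p,d=eyes.capture(n); cv2.imwrite(f"pics/{n}4.png",p[:,:,::-1])
    q,u,v=blob(n,p,d,KN+ry*.16,.05,.12,.16); print(n,axis(q),len(q))
cv2.imwrite("pics/c4.png",cv2.resize(cv2.imread("pics/scene4.png")[190:310,190:350],(800,600),interpolation=cv2.INTER_CUBIC))
E
```

```text
lift t13.46 p [ 0.5031 -0.0725  0.0914] F [ 4.1 -0.1 -8.6] T [-0.01 -0.97 -0.06] w0.0227 gf44.4 q7 -0.40
slide20 t14.11 p [ 0.5015 -0.0521  0.0916] F [ 4.2  1.8 -8.5] T [ 0.18 -0.96 -0.05] w0.0227 gf44.4 q7 -0.44
slide40 t15.06 p [ 0.4999 -0.0326  0.0915] F [ 4.7  0.  -7.7] T [ 0.11 -1.   -0.05] w0.0225 gf44.4 q7 -0.48
mid t15.53 p [ 0.5    -0.0326  0.0848] F [ 4.1  0.8 -7.7] T [ 0.02 -1.11 -0.04] w0.0228 gf44.4 q7 -0.49
low t16.28 p [ 0.5001 -0.0326  0.0793] F [2.3 0.3 3.8] T [ 0.01 -0.49  0.02] w0.0228 gf45.3 q7 -0.50
scene (array([0.49489069, 0.08069593]), np.float64(0.1324961535630007), array([0.03861961, 0.06943506])) 279
top (array([0.48588844, 0.08709832]), np.float64(0.08784609216357353), array([0.03958001, 0.06229269])) 486
```

View pics/c4.png

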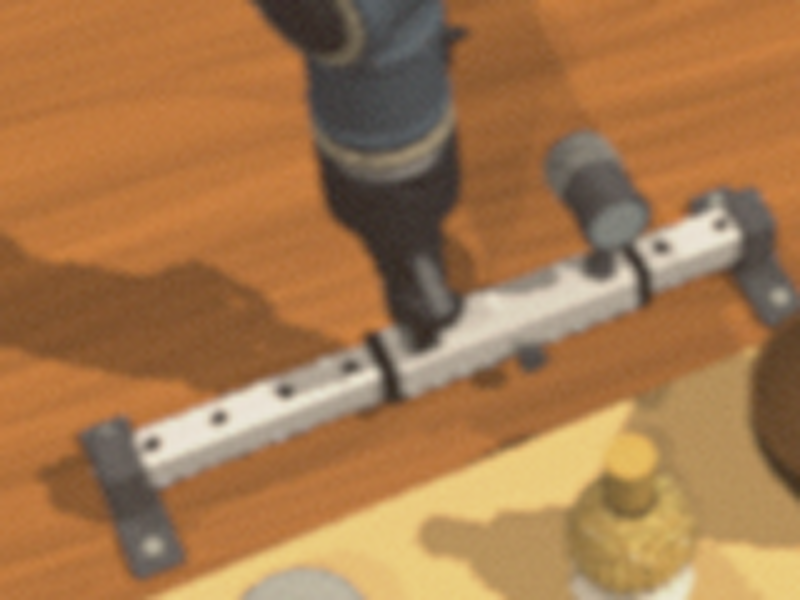

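The lamp has moved 39.5 mm towards the bowl. The wrist force changed from −8 N (spring load) back to +3.8 N at the original height, so the pin is home and the knob is still gripped at 45 N. One more hole now shows behind the sleeve, at crop px (350,367).

```bash
python3 - <<'E'
from h import *
from station import finish_job
st("final"); print(finish_job())
E
```

```text
final t16.38 p [ 0.5    -0.0326  0.0793] F [2.5 0.4 4.6] T [-0.04 -0.46 -0.03] w0.0229 gf45.4 q7 -0.50
the job is handed in; nothing more can be done
None
```

I handed the job in at 16.4 s: the dimmer is turned anticlockwise to its off stop, the light is one hole (39.5 mm measured) nearer the tea bowl, and wrist force and height indicate the pin is home, with the knob still gripped at about 45 N; no verdict came back.

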